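# Push the grounds drawer home into the coffee grinder

## Task

Line up the empty red grounds drawer with the black grinder and push it along the worktop, through the narrow gap between the grinder's two cheeks, until it is fully home against the back of the bay. Only push it with the fingers and never pick it up or tip it, and leave the other things standing where they are.

Things in the scene. Friction and masses are not known exactly. Their poses are not given: they have to be found in the camera images.
- drawer: loose grounds drawer, red plastic, open-topped box 113 long (x) x 78 wide (y) x 62 high, walls 4, flat outer faces, upright corners rounded 8, 0.1 to 0.25 kg. Origin: centre of its underside; x points from its front (black panel) to its tail, which enters the bay first. Starts flat on the worktop 110 to 160 out from the mouth, up to 35 to either side, up to 0.35 rad askew
- grinder: black plastic coffee grinder, fixed, 314 tall. Two upright cheeks (18 thick, 66 high, rounded front ends) stand on the worktop 83 apart, 2.5 free on each side of the drawer; the bay between them is 110 deep, has no floor and ends at the motor foot. Origin on the worktop midway between the cheeks' front ends (the mouth); x points straight into the bay, z up
- bay_home (a point): point on the worktop, axes as the grinder's, 53.5 mm in from the mouth on the bay's middle line: where the drawer's origin lies when it is fully home, touching the back of the bay; its front then stands 3 mm out of the mouth
- head_front (a point): lower front edge, mid-width, of the grinder's head, which overhangs the bay from 55 mm behind the mouth, 75 above the worktop (chute down to 66), 123 wide (y), to 210 behind the mouth; grind dial sticks out 17 on its +y side. Axes as the grinder's
- pot: aluminium pot with a screw-top lid, 110 diameter (140 over its two lugs), 141 tall, loose, to be left alone; origin at the centre of its underside
- jebena: dark clay coffee jebena with round belly (126 diameter), long neck, handle (+y) and spout (-y), 246 tall, loose, to be left alone; origin at the centre of its underside
- funnel: small steel funnel standing on its mouth, 88 diameter, 80 tall, loose, to be left alone; origin at the centre of its mouth on the worktop
- tray: round bamboo tray, 192 diameter, 20 high at the rim, loose, to be left alone; origin at the centre of its underside
- cup_a: glass cup standing on the tray, 62 diameter, 78 tall, loose, to be left alone; origin at the centre of its underside
- cup_b: second glass cup standing on the tray, 62 diameter, 78 tall, loose, to be left alone; origin at the centre of its underside
Things that resemble listed ones, but are neither listed nor needed, are in the scene too. Leave any pink look-alike of the drawer alone.

How it is judged:
By the outcome, as a careful person would: the job done as asked, in the order asked, and still so for the second after the job is handed in, with the robot touching nothing.
It also fails if it takes over 64 s, if anything falls off the work surface, if the arm or the gripper's body presses on something with over 40 N, if the wrist force passes 120 N, or if a joint passes its speed limit or range.

## Robot

A 6-joint arm with a two-finger parallel gripper is mounted at the origin on the work surface. World frame = base frame: x ahead of the robot, y to its left, z up, the work surface at z = 0. Lengths are in m, angles in rad, forces in N, time in s.
With the tool pointing down it reaches from about 0.275 to 0.75 m from the base axis. Payload 10.2 kg.
Tool frame: the origin (TCP) lies between the finger pads; the fingertips stand 8 mm ahead of it and the grasp point (between the pads) lies 11 mm behind it; y points along the fingers, z is the direction in which the jaws open and shut, and the axes are right-handed (so a half turn about y gives the same grasp; the last joint's range is limited). The gripper opens to 88 mm and grips with 3 to 60 N. Pads are 18 mm wide; open, the fingers measure 123 mm over their backs; the gripper's body (75 mm by 187 mm) begins 45 mm behind the grasp point.
Start: joints at [0.897, 0.313, 1.498, -0, 1.331, -0.223], TCP at [0.229, 0.473, 0.247] pointing down, gripper open.
Joint ranges: [-2.94, 2.94], [-0.97, 2.17], [0.19, 2.56], [-1.23, 4.37], [0.02, 3.11], [-2.88, 2.88]. Speed limits (rad/s): [2.39, 2.39, 3.01, 3.14, 3.14, 3.14].

## Interface

Orientations are given as a unit quaternion [x, y, z, w].
In Python, from rig import * gives the robot as it stands. The module is installed in compiled form; this text tells all that it offers.
- The arm moves only by the tool jog_arm, never from a script. Its arguments are lists of equal length, an entry for each row: "jaw": the opening, from 0 (shut) to 1 (fully open); "translation": the shift along the tool's x, y, z in m, a list of three; "roll": the turn about the tool's y in rad. In form: {"jaw": [jaw, ...], "translation": [[dx, dy, dz], ...], "roll": [roll, ...]}. A call has 1 to 12 rows; each row shifts and turns the commanded pose from where the row before left it, along the tool's axes as they then stand; what a row does not reach is not made up. A row lasts 1/10 s, in which the tool goes at most 50 mm and 8.59 degrees, less where a joint would pass 70% of its speed; a pose out of reach is approached as far as the arm can. A call is refused whole if a number of a shift passes 0.05 or a number of a turn 0.15, either way. A call with a gripper value outside its range is refused whole. The fingers move at their own pace and stop on an object; "squeeze" is the grip in N (left out, the last holds). Time passes only in rows, so rows that do not move let the fingers close. It gives the time, the measured TCP pose, the force and the opening at its end, in the units of the state.
- read_state(): the state, without advancing time (a new reading comes with each control period).
- camera(name): name is "scene" or "side" or "wrist"; returns the picture (384x512x3 uint8, red, green, blue); there is no depth.
- camera_model(name): a dict with "vfov" (degrees; the focal length in pixels is half the picture's height over the tangent of half this angle, whatever the lens; pixels are square), "cx", "cy" (the principal point, pixels), "world_from_camera" (4x4, takes a point from camera to world coordinates); the wrist camera has in their place "tool_from_camera" (4x4, takes a point from camera to tool coordinates, whose origin is the TCP and whose axes are the tool frame's). Camera axes: x right, y up, looking along -z (the intrinsics and any distortion apply to the point x, -y, -z); pixel columns grow to the right and rows downward; lengths in m; the calibration is good to about 2 mm. A picture is of the moment at which its call begins: read the wrist's pose just before it. camera_model takes no time and is no camera call.
- finish_job(): hands the job in, once; it reports no verdict.
The state is a dict: "clock": time; "joints": joint angles; "qd": joint speeds; "joint_torque": joint torques, N m; "tcp_pos": TCP position; "eef_rot": TCP orientation; "force": force on the tool from outside, world axes, zero at the start; "ft_torque": the same for the moment, N m; "gripper_width": opening from 0.0 (shut) to 1.0 (fully open).
Only numpy, scipy, OpenCV 4.12 (cv2) and the standard library are available. Lean on these libraries where they do the work, as an engineer would, in place of code of your own. Each camera call takes 0.05 s, during which the arm holds its last target.

## Working session

There is one attempt and no reset: what is moved stays moved. The work goes in short steps, Python scripts to look and compute and a tool call to move; the robot and the scene stay as the last step left them, time stands still between calls to the robot, and variables do not carry over. Pictures are saved under pics/ and viewed, and the job is handed in when it is done.

Besides the shell and the picture viewer there is one more tool, called after "Request:" by a JSON object that holds its "api" and its "payload". jog_arm: Moves the arm, as the interface text tells. Its arguments: {"type":"object","properties":{"jaw":{"type":"array"},"translation":{"type":"array"},"roll":{"type":"array"},"squeeze":{"type":"number"}},"required":["jaw","translation","roll"]}

```bash
mkdir -p pics; python3 - <<'E'
from rig import *
import cv2,numpy as np
print(read_state())
for n in ["scene","side","wrist"]:
    m=camera_model(n);print(n,m)
    cv2.imwrite(f"pics/{n}0.png",camera(n)[:,:,::-1])
E
```

```text
{'clock': 0.0, 'joints': array([ 8.96570151e-01,  3.13427358e-01,  1.49842453e+00, -3.91337892e-05,
        1.33101951e+00, -2.23421113e-01]), 'qd': array([-2.51046642e-04, -2.27028765e-03, -1.29521747e-03,  4.91922949e-04,
        6.44838094e-04, -9.59608127e-05]), 'joint_torque': array([ 4.48726660e-04, -4.02202821e+01, -2.52274597e+01,  6.94672158e-02,
        3.52807890e-02, -8.71864381e-05]), 'tcp_pos': array([0.22861278, 0.47234385, 0.24617738]), 'eef_rot': array([ 0.68963372, -0.15821829,  0.15785016, -0.6888074 ]), 'force': array([-0.16186757,  0.36583154, -0.58336898]), 'ft_torque': array([-0.02713357,  0.00615151, -0.03099328]), 'gripper_width': 0.9987997679728888}
scene {'vfov': 47.60061150847456, 'cx': 250.55968304134683, 'cy': 196.46762369712965, 'world_from_camera': array([[ 0.31829971, -0.51962447,  0.79289072,  1.57571052],
       [ 0.94798319,  0.177671  , -0.26412287, -0.27167745],
       [-0.00362898,  0.83571731,  0.54914789,  0.79044729],
       [ 0.        ,  0.        ,  0.        ,  1.        ]])}
side {'vfov': 48.77690852132594, 'cx': 260.7094067158249, 'cy': 192.71068332810054, 'world_from_camera': array([[ 0.29770864, -0.86419566,  0.40562967,  1.08653834],
       [ 0.95462806,  0.27278627, -0.11946936, -0.08435005],
       [-0.0074053 ,  0.42279252,  0.90619625,  1.2258746 ],
       [ 0.        ,  0.        ,  0.        ,  1.        ]])}
wrist {'vfov': 61.249563062620325, 'cx': 260.83099212242007, 'cy': 191.7882647609955, 'tool_from_camera': array([[ 2.05341222e-04, -9.67151371e-01, -2.54201068e-01,
        -6.68758900e-02],
       [ 5.10279215e-04,  2.54201142e-01, -9.67151239e-01,
        -1.38559591e-01],
       [ 9.99999849e-01,  6.88824960e-05,  5.45715215e-04,
         1.66849216e-04],
       [ 0.00000000e+00,  0.00000000e+00,  0.00000000e+00,
         1.00000000e+00]])}
```

View pics/scene0.png

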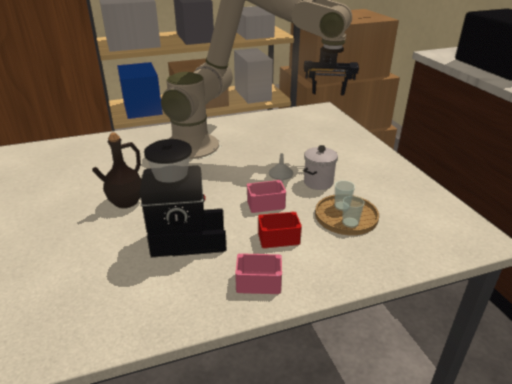

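View pics/side0.png

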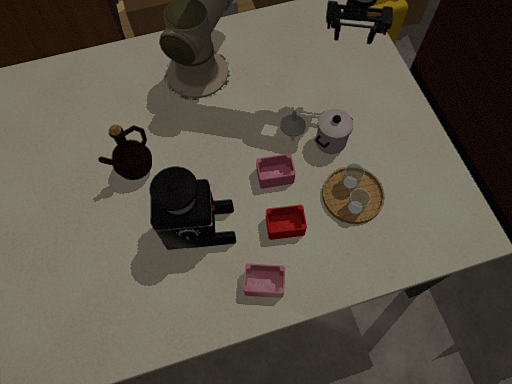

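View pics/wrist0.png

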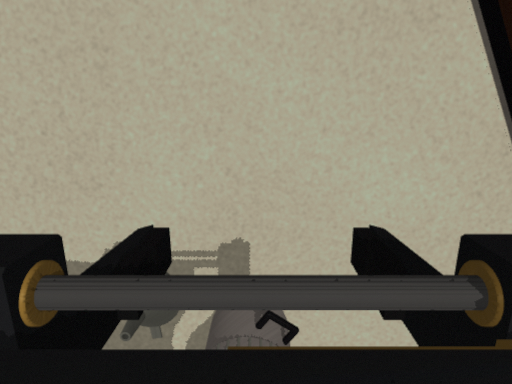

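```bash
cat > h.py <<'E'
from rig import *
import cv2,numpy as np
def ray(n,uv,M=None):
    m=camera_model(n);f=192/np.tan(np.radians(m['vfov']/2))
    T=m['world_from_camera'] if M is None else M
    d=np.array([(uv[0]-m['cx'])/f,-(uv[1]-m['cy'])/f,-1]);return T[:3,3],T[:3,:3]@d
def onz(n,uv,z,M=None):
    o,d=ray(n,uv,M);return o+d*(z-o[2])/d[2]
def proj(n,p,M=None):
    m=camera_model(n);f=192/np.tan(np.radians(m['vfov']/2))
    T=m['world_from_camera'] if M is None else M
    c=T[:3,:3].T@(np.asarray(p)-T[:3,3]);return m['cx']+f*c[0]/-c[2],m['cy']-f*c[1]/-c[2]
E
python3 - <<'E'
from h import *
for n,(x,y,w,h) in dict(scene=(130,170,190,140),side=(140,150,200,150)).items():
    im=cv2.imread(f"pics/{n}0.png")[y:y+h,x:x+w]
    cv2.imwrite(f"pics/{n}z.png",cv2.resize(np.clip(im.astype(float)*1.6,0,255).astype(np.uint8),None,fx=4,fy=4,interpolation=cv2.INTER_CUBIC))
E
```

```text
(no output)
```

View pics/scenez.png

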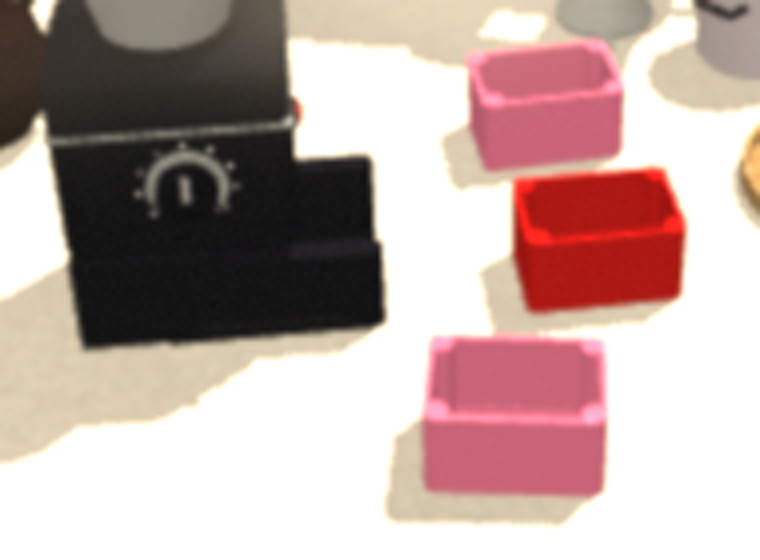

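View pics/sidez.png

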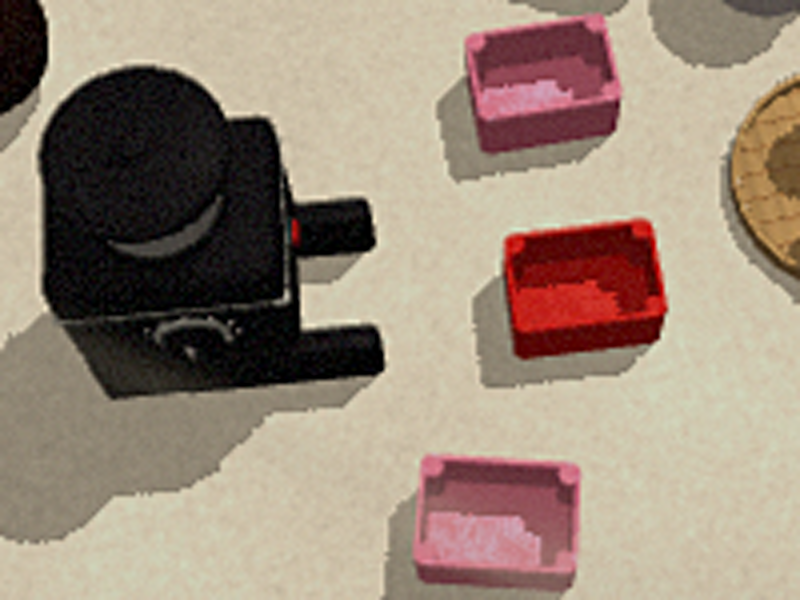

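```bash
python3 - <<'E'
from h import *
def z2(n,u,v): o=dict(scene=(130,170),side=(140,150))[n]; return ((u-1.5)/4+o[0],(v-1.5)/4+o[1])
for l,n,u,v,z in [("d tail -y","side",506,240,.062),("d front","side",650,221,.062),("df2","side",665,308,.062),("dt2","side",514,332,.062),
 ("cheek1 front in","side",374,232,.066),("c1 tl","side",372,200,.066),("c2 tl","side",380,326,.066),("c2 bl","side",384,352,.066),
 ("scene d","scene",517,182,.062),("","scene",664,172,.062),("","scene",684,225,.062),("","scene",528,238,.062),("c1","scene",372,158,.066),("c2","scene",380,243,.066)]:
    print(l,onz(n,z2(n,u,v),z).round(4))
for nm,uv,z in [("pinkA",(275,168),.062),("pinkB",(265,278),.062),("tray",(353,195),.01),("funnel",(293,127),.02),("pot",(335,128),.1)]: print(nm,onz("side",uv,z).round(3))
E
```

```text
d tail -y [0.6235 0.0679 0.062 ]
d front [0.6412 0.1752 0.062 ]
df2 [0.7096 0.1624 0.062 ]
dt2 [0.6942 0.0515 0.062 ]
cheek1 front in [ 0.5894 -0.0243  0.066 ]
c1 tl [ 0.5638 -0.0186  0.066 ]
c2 tl [ 0.662  -0.0402  0.066 ]
c2 bl [ 0.6819 -0.0429  0.066 ]
scene d [0.6238 0.0703 0.062 ]
 [0.6464 0.1746 0.062 ]
 [0.7088 0.1624 0.062 ]
 [0.6879 0.0556 0.062 ]
c1 [ 0.5669 -0.0213  0.066 ]
c2 [ 0.6656 -0.043   0.066 ]
pinkA [0.498 0.137 0.062]
pinkB [0.818 0.003 0.062]
tray [0.638 0.351 0.01 ]
funnel [0.345 0.252 0.02 ]
pot [0.438 0.355 0.1  ]
```

Request:
{"api": "jog_arm", "payload": {"jaw": [1, 1, 1, 1, 1, 1, 1, 1, 1, 1, 1, 1], "translation": [[0.04, 0, -0.01], [0.04, 0, -0.01], [0.04, 0, -0.01], [0.04, 0, -0.01], [0.04, 0, -0.01], [0.04, 0, -0.01], [0.04, 0, -0.01], [0.04, 0, -0.01], [0.04, 0, -0.01], [0.04, 0, -0.01], [0.04, 0, -0.01], [0.04, 0, -0.01]], "roll": [0, 0, 0, 0, 0, 0, 0, 0, 0, 0, 0, 0]}}

```text
clock: 1.35
tcp_pos: [0.6096, 0.1541, 0.2464]
eef_rot: [0.689, -0.158, 0.158, -0.689]
force: [-0.2, 0.6, 1.1]
gripper_width: 0.998
```

Request:
{"api": "jog_arm", "payload": {"jaw": [1, 1, 1, 1, 1, 1], "translation": [[0.04, 0, -0.01], [0.04, 0, -0.01], [0.03, 0, -0.01], [0, 0, 0], [0, 0, 0], [0, 0, 0]], "roll": [0, 0, 0, -0.125, -0.125, 0]}}

```text
clock: 1.95
tcp_pos: [0.6945, 0.0803, 0.2461]
eef_rot: [0.704, -0.071, 0.07, -0.704]
force: [0.6, 0.8, -0.7]
gripper_width: 1.002
```

```bash
cat >> h.py <<'E'
from scipy.spatial.transform import Rotation as Ro
def wristM(s):
    T=np.eye(4);T[:3,:3]=Ro.from_quat(s['eef_rot']).as_matrix();T[:3,3]=s['tcp_pos']
    return T@camera_model('wrist')['tool_from_camera']
E
python3 - <<'E'
from h import *
import pickle
s=read_state();im=camera("wrist");pickle.dump(s,open("s1.pkl","wb"))
print(s['clock'],s['tcp_pos'],Ro.from_quat(s['eef_rot']).as_matrix().round(3),s['joints'].round(3))
cv2.imwrite("pics/w1.png",im[:,:,::-1])
cv2.imwrite("pics/w1z.png",cv2.resize(np.clip(im[:,:,::-1].astype(float)*1.5,0,255).astype(np.uint8),(800,600)))
E
```

```text
1.95 [0.69448691 0.08028599 0.24609715] [[ 0.98  -0.001  0.199]
 [-0.199  0.     0.98 ]
 [-0.001 -1.    -0.   ]] [-0.052  0.729  0.851  0.     1.563 -1.423]
```

View pics/w1z.png

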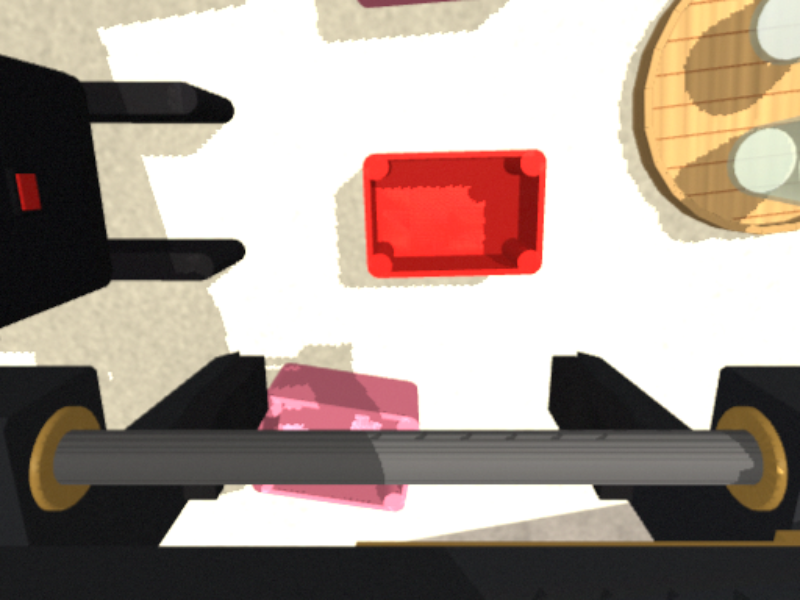

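```bash
cat > m.py <<'E'
from h import *
import pickle
def red(im):
    hsv=cv2.cvtColor(im,cv2.COLOR_RGB2HSV);h,s,v=cv2.split(hsv)
    return (((h<6)|(h>174))&(s>190)&(v>50)).astype(np.uint8)
def drawer(im,M,roi=None):
    k=red(im)
    if roi: 
        z=np.zeros_like(k);x0,y0,x1,y1=roi;z[y0:y1,x0:x1]=k[y0:y1,x0:x1];k=z
    c,_=cv2.findContours(k,cv2.RETR_EXTERNAL,cv2.CHAIN_APPROX_NONE)
    c=max(c,key=cv2.contourArea)[:,0]
    P=np.array([onz("wrist",p,.062,M)[:2] for p in c])
    r=cv2.minAreaRect((P*1000).astype(np.float32))
    return P,r,cv2.boundingRect(c)
if __name__=="__main__":
    s=pickle.load(open("s1.pkl","rb"));M=wristM(s);im=cv2.imread("pics/w1.png")[:,:,::-1].copy()
    P,r,b=drawer(im,M);print(r,b);print(cv2.boxPoints(r))
    g=cv2.cvtColor(im,cv2.COLOR_RGB2GRAY).astype(int)
    print(g[40:90,90]);print(g[145:190,90])
    print(g[66,130:170],g[158,140:170])
    print("cam",M[:3,3])
E
python3 m.py
```

```text
((663.9253540039062, 116.76437377929688), (111.71881103515625, 76.86912536621094), 79.93987274169922) (233, 96, 116, 82)
[[616.3241    68.477615]
 [692.01135   55.050003]
 [711.5266   165.05113 ]
 [635.83936  178.47874 ]]
[197 199 201 203 203 202 201 203 205 206 208 180  97  26  27  26  27  26
  26  27  27  26  25  27  26  27  27  25  25  26  25  25  24  13   9  11
   7   5  35 117 137 138 138 137 136 134 134 135 137 140]
[138 140 141 140 139 138 138  99  41  10  11  12  12  11   9  10  11  13
  17  18  14  18  15  12  15  16  17  14  13  15  13  14  15  17  93 131
 137 137 138 140 141 143 145 143 142]
[  9  11  13   9  13  11  11  13  12  10  12  10  13  12  11  13  12  11
 122 190 208 208 206 208 208 209 207 206 203 201 202 204 206 205 204 201
 200 201 203 205] [ 14  12  13  13  15  17  12  16  13  15  15  11  12  13  13   9  90 181
 205 206 207 207 206 205 206 209 208 208 203 202]
cam [0.62928656 0.09413192 0.38471809]
```

```bash
cat > c.py <<'E'
from m import *
s=pickle.load(open("s1.pkl","rb"));M=wristM(s);im=cv2.imread("pics/w1.png")[:,:,::-1].copy()
g=cv2.cvtColor(im,cv2.COLOR_RGB2GRAY).astype(float)
def edge(col,r0,r1,th=70):
    a=g[r0:r1,col]<th
    i=np.where(a[1:]!=a[:-1])[0][0]; v0,v1=g[r0+i,col],g[r0+i+1,col]
    return r0+i+(th-v0)/(v1-v0)
def line(cols,r0,r1,z):
    P=np.array([onz("wrist",(c,edge(c,r0,r1)),z,M)[:2] for c in cols])
    vx,vy,x,y=cv2.fitLine((P*1000).astype(np.float32),cv2.DIST_HUBER,0,.1,.1).ravel()
    if vy>0: vx,vy=-vx,-vy
    return np.array([x,y]),np.degrees(np.arctan2(vx,-vy)),np.array([vx,vy])
C=range(72,112,2)
L=[line(C,40,62,.066),line(C,70,92,0),line(C,145,160,0),line(range(72,125,2),165,185,.066)]
d=np.mean([l[2] for l in L],axis=0);d/=np.linalg.norm(d);n=np.array([-d[1],d[0]])
for l in L: print(l[0],l[1],l[0]@n)
mid=np.mean([l[0]@n for l in L]);print("dir",d,"mid",mid, "ymap angle",np.degrees(np.arctan2(d[1],d[0])))
# front tips
for r in (66,68,70):
    a=g[r,100:200];i=np.where(a>70)[0][0];u=100+i-1+(70-a[i-1])/(a[i]-a[i-1]);print("c1",[ (onz("wrist",(u,r),z,M)[:2]*1000@d) for z in (0,.066)])
for r in (156,158,160,162):
    a=g[r,100:200];i=np.where(a>70)[0][0];u=100+i-1+(70-a[i-1])/(a[i]-a[i-1]);print("c2",[ (onz("wrist",(u,r),z,M)[:2]*1000@d) for z in (0,.066)])
c=np.array([663.9,116.8]);print("drawer lat",c@n-mid,"along",c@d)
E
python3 c.py
```

```text
[550.80804 -50.24428] -11.486935 549.51825
[560.4234  -88.86841] -11.981823 566.786
[ 640.1729  -115.99256] -11.512473 650.3847
[664.24786 -85.33322] -11.944808 667.72296
dir [-0.20332578 -0.97911114] mid 608.60297 ymap angle -101.73151
c1 [np.float64(-93.5731998427352), np.float64(-115.28211071622269)]
c1 [np.float64(-94.49293894501464), np.float64(-116.04406472155796)]
c1 [np.float64(-95.0401487640424), np.float64(-116.49739840317882)]
c2 [np.float64(-93.46116905645633), np.float64(-115.18929928076831)]
c2 [np.float64(-94.74125726492949), np.float64(-116.24978299317254)]
c2 [np.float64(-95.29026153656628), np.float64(-116.70460328153811)]
c2 [np.float64(-94.91375435494167), np.float64(-116.39268748458508)]
drawer lat 17.68046532273297 along -249.34816474616525
```

Request:
{"api": "jog_arm", "payload": {"jaw": [1, 1, 1, 1, 1, 1, 1, 1, 1, 1, 1, 1], "translation": [[-0.037, 0, 0.03], [0, 0, 0], [0, 0, 0], [0, 0, 0], [0, 0, 0], [0, 0, 0], [0, 0, 0], [0, 0, 0], [0, 0, 0], [0, 0, 0], [0, 0, 0], [0, 0, 0]], "roll": [0, 0.143, 0.143, 0.143, 0.143, 0.143, 0.143, 0.143, 0.143, 0.143, 0.143, 0]}}

```text
clock: 3.2
tcp_pos: [0.664, 0.1175, 0.2467]
eef_rot: [-0.484, 0.516, -0.516, 0.484]
force: [-0.4, 0.0, -0.3]
gripper_width: 1.0
```

Request:
{"api": "jog_arm", "payload": {"jaw": [1, 1], "translation": [[0, 0, 0], [0, 0, 0]], "roll": [0, 0]}}

```text
clock: 3.4
tcp_pos: [0.6641, 0.1173, 0.2467]
eef_rot: [0.485, -0.514, 0.514, -0.485]
force: [-0.0, -1.0, -0.5]
gripper_width: 0.998
```

```bash
cat > st.py <<'E'
from m import *
d=np.array([-0.2033,-0.9791]);n=np.array([.9791,-.2033])
def rep():
    s=read_state();R=Ro.from_quat(s['eef_rot']).as_matrix();p=s['tcp_pos']*1000
    print("t",s['clock'],"tcp",p.round(1),"along",(p[:2]@d+95).round(1),"lat",(p[:2]@n-608.6).round(1),"xang",np.degrees(np.arctan2(R[1,0],R[0,0])).round(2),"tilt",R[2,[0,2]].round(4),"F",s['force'].round(1),s['gripper_width'].round(3))
    return s
def look(name):
    s=rep();im=camera("wrist");pickle.dump(s,open(f"{name}.pkl","wb"))
    cv2.imwrite(f"pics/{name}.png",cv2.resize(np.clip(im[:,:,::-1].astype(float)*1.5,0,255).astype(np.uint8),(800,600)))
    cv2.imwrite(f"pics/{name}_raw.png",im[:,:,::-1])
    return s,im
E
python3 -c "
from st import *
look('w2')"
```

```text
Traceback (most recent call last):
  File "st.py", line 8, in look
    s=rep();im=camera("wrist");pickle.dump(s,open(f"{name}.pkl","wb"))
  File "st.py", line 5, in rep
    print("t",s['clock'],"tcp",p.round(1),"along",(p[:2]@d+95).round(1),"lat",(p[:2]@n-608.6).round(1),"xang",np.degrees(np.arctan2(R[1,0],R[0,0])).round(2),"tilt",R[2,[0,2]].round(4),"F",s['force'].round(1),s['gripper_width'].round(3))
                                                                                                                                                                                                                ^^^^^^^^^^^^^^^^^^^^^^^^
AttributeError: 'float' object has no attribute 'round'
```

```bash
sed -i "s/s\['gripper_width'\].round(3)/round(s['gripper_width'],3)/" st.py; python3 -c "
from st import *
look('w2')"
```

```text
t 3.4 tcp [664.1 117.3 246.7] along -154.9 lat 17.8 xang -93.33 tilt [0. 0.] F [-0.  -1.  -0.5] 0.998
```

View pics/w2.png

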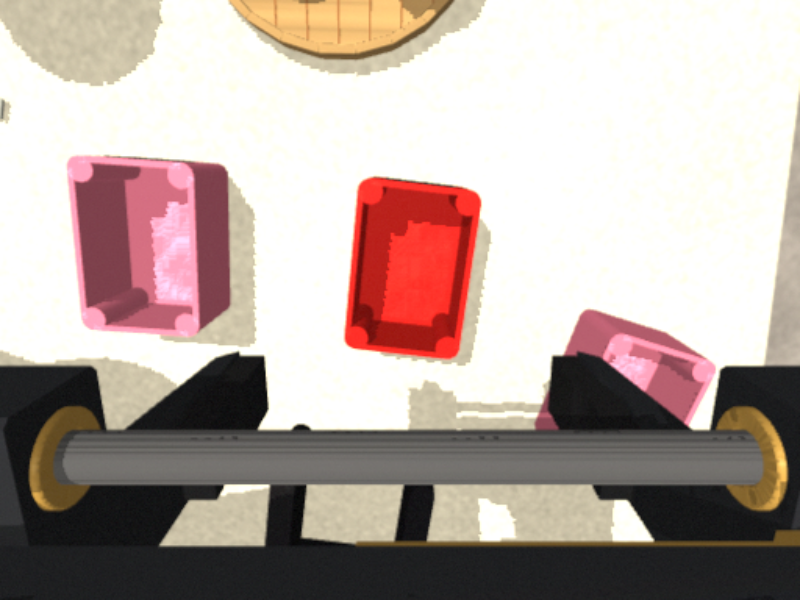

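Request:
{"api": "jog_arm", "payload": {"jaw": [1, 1, 1], "translation": [[0, 0, 0], [0, 0, 0], [0, 0, 0]], "roll": [0.1, 0.047, 0]}}

```text
clock: 3.75
tcp_pos: [0.6642, 0.1173, 0.2467]
eef_rot: [0.446, -0.549, 0.549, -0.446]
force: [1.0, -0.0, -0.0]
gripper_width: 0.999
```

```bash
python3 -c "
from st import *
s,im=look('w3');P,r,b=drawer(im,wristM(s),(150,90,350,260));print(r,b);c=np.array(r[0]);print(c@d+95,c@n-608.6)
s=pickle.load(open('w2.pkl','rb'));P,r,b=drawer(cv2.imread('pics/w2_raw.png')[:,:,::-1].copy(),wristM(s),(150,90,350,260));print(r);c=np.array(r[0]);print(c@d+95,c@n-608.6)
"
```

```text
t 3.75 tcp [664.2 117.3 246.7] along -154.8 lat 17.9 xang -101.83 tilt [0. 0.] F [ 1. -0. -0.] 0.999
((663.7748413085938, 117.11083984375), (113.29960632324219, 76.52269744873047), 79.92240142822266) (222, 116, 79, 111)
-154.60864852905272 17.49331338500963
((663.895751953125, 116.82675170898438), (113.15596008300781, 76.79090118408203), 79.9365234375)
-154.3550789703369 17.669452114868136
```

Request:
{"api": "jog_arm", "payload": {"jaw": [1, 1, 1, 1, 1, 1, 1, 1], "translation": [[0, 0.04, 0], [0, 0.04, 0], [0, 0.04, 0], [0, 0.03, 0], [0, 0.03, 0], [0, 0.03, 0], [0, 0.015, 0], [0, 0, 0]], "roll": [0, 0, 0, 0, 0, 0, 0, 0]}}

```text
clock: 4.6
tcp_pos: [0.6633, 0.1172, 0.0199]
eef_rot: [-0.447, 0.55, -0.548, 0.445]
force: [0.1, 0.3, 0.5]
gripper_width: 0.999
```

```bash
python3 -c "
from st import *
look('w4')"
```

```text
t 4.6 tcp [663.3 117.2  19.9] along -154.6 lat 17.0 xang -101.81 tilt [ 0.0008 -0.0034] F [0.1 0.3 0.5] 0.999
```

View pics/w4.png

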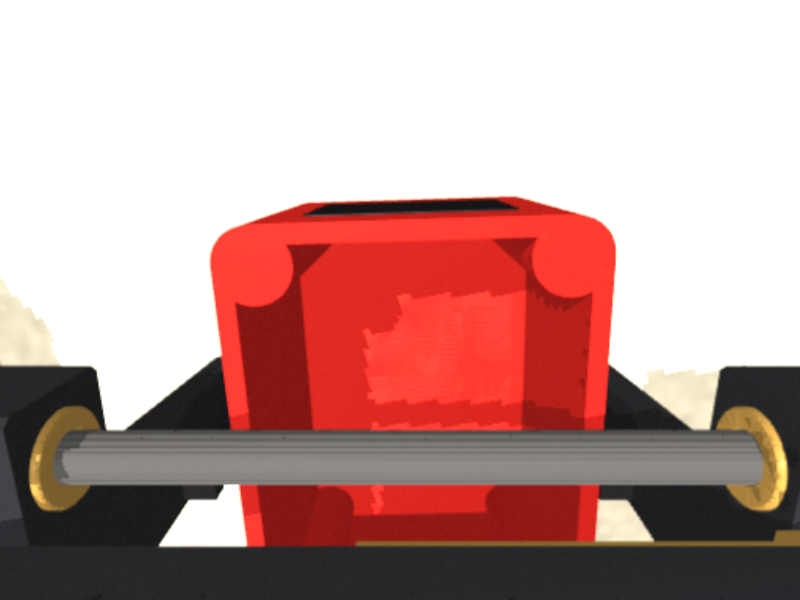

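Request:
{"api": "jog_arm", "payload": {"jaw": [1, 1, 1, 1, 1, 1, 1, 1, 1, 1, 1], "translation": [[0, 0, -0.003], [0, 0, -0.002], [0, 0, -0.002], [0, 0, -0.002], [0, 0, -0.002], [0, 0, -0.003], [0, 0, -0.003], [0, 0, -0.003], [0, 0, -0.002], [0, 0, 0], [0, 0, 0]], "roll": [0, 0, 0, 0, 0, 0, 0, 0, 0, 0, 0]}}

```text
clock: 5.75
tcp_pos: [0.6421, 0.1219, 0.0213]
eef_rot: [-0.446, 0.549, -0.549, 0.445]
force: [0.0, -0.1, 0.8]
gripper_width: 1.003
```

```bash
python3 -c "
from st import *
look('w5')"
```

```text
t 5.75 tcp [642.1 121.9  21.3] along -154.9 lat -4.7 xang -101.86 tilt [ 0.0002 -0.0015] F [ 0.  -0.1  0.8] 1.003
```

View pics/w5.png

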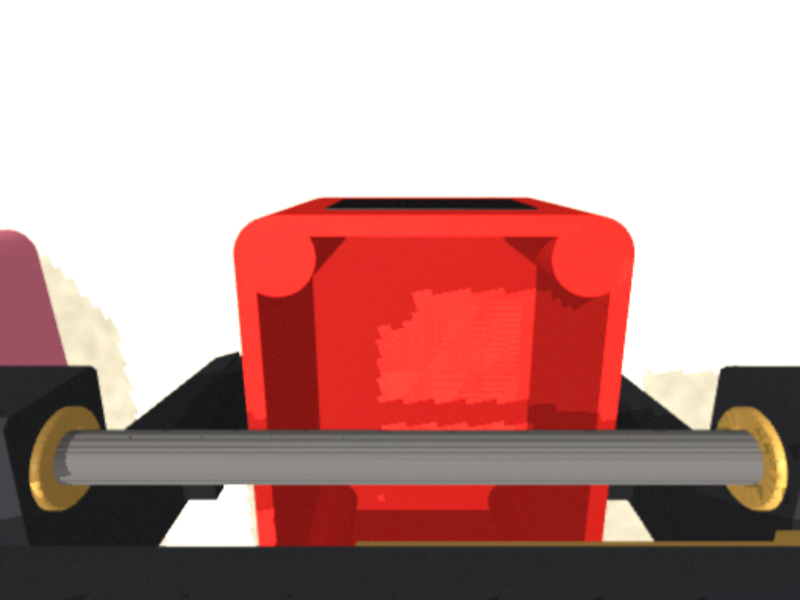

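Request:
{"api": "jog_arm", "payload": {"jaw": [1, 1, 1, 1, 1, 1, 1, 1], "translation": [[0, 0, 0.005], [0, -0.01, 0], [0, -0.04, 0], [0, -0.045, 0], [0, -0.045, 0], [0, -0.045, 0], [0, -0.04, 0], [0, 0, 0]], "roll": [0, 0, 0, 0, 0, 0, 0, 0]}}

```text
clock: 6.6
tcp_pos: [0.6489, 0.1209, 0.2538]
eef_rot: [0.443, -0.547, 0.551, -0.449]
force: [-0.7, 0.2, 1.4]
gripper_width: 1.0
```

```bash
python3 -c "
from st import *
s,im=look('w6');P,r,b=drawer(im,wristM(s),(150,90,350,260));print(r,b);c=np.array(r[0]);print(c@d+95,c@n-608.6)
"
```

```text
t 6.6 tcp [648.9 120.9 253.8] along -155.3 lat 2.1 xang -101.85 tilt [-0.0023  0.0104] F [-0.7  0.2  1.4] 1.0
((645.584228515625, 122.02545166015625), (112.71573638916016, 76.81615447998047), 78.14208221435547) (219, 116, 77, 108)
-155.72239337768556 -1.3162561828613661
```

View pics/w6.png

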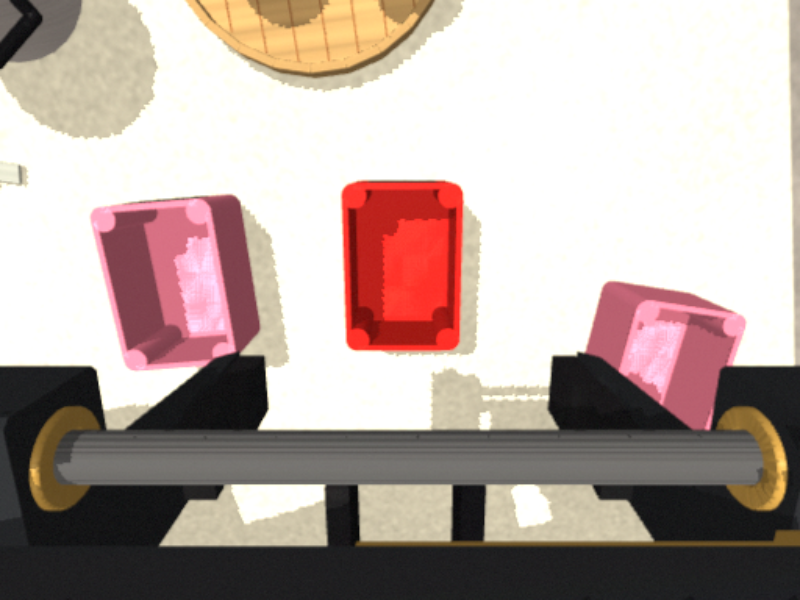

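```bash
python3 -c "
from st import *
s,im=look('w7');P,r,b=drawer(im,wristM(s),(150,90,350,260));print(r,b);c=np.array(r[0]);print(c@d+95,c@n-608.6)
g=cv2.cvtColor(im,cv2.COLOR_RGB2GRAY).astype(float)
for row in (318,330,340):
  a=g[row,195:330];i=np.where((a[1:]<45)!=(a[:-1]<45))[0]
  print(row,[round(195+k+(45-a[k])/(a[k+1]-a[k]),1) for k in i])
  M=wristM(s)
  print([(round(onz('wrist',(195+k+.5,row),0,M)[:2]@n*1000-608.6,1),round(onz('wrist',(195+k+.5,row),.066,M)[:2]@n*1000-608.6,1)) for k in i])
"
```

```text
t 6.65 tcp [648.1 120.8 249.9] along -155.1 lat 1.4 xang -101.86 tilt [-0.0011  0.0051] F [ 0.6 -0.1 -0.7] 0.998
((645.5234985351562, 121.80011749267578), (112.49333953857422, 76.8203353881836), 78.12517547607422) (221, 116, 77, 109)
-155.48942228927612 -1.3299064704896182
318 [np.float64(209.6), np.float64(229.7), np.float64(291.3), np.float64(312.1)]
[(np.float64(-70.5), np.float64(-58.7)), (np.float64(-43.0), np.float64(-35.8)), (np.float64(42.6), np.float64(35.2)), (np.float64(71.6), np.float64(59.3))]
330 [np.float64(209.7), np.float64(230.4), np.float64(290.9), np.float64(311.4)]
[(np.float64(-71.3), np.float64(-59.4)), (np.float64(-42.1), np.float64(-35.1)), (np.float64(41.6), np.float64(34.4)), (np.float64(70.9), np.float64(58.7))]
340 [np.float64(210.4), np.float64(230.5), np.float64(290.6), np.float64(311.1)]
[(np.float64(-70.6), np.float64(-58.8)), (np.float64(-42.5), np.float64(-35.4)), (np.float64(41.9), np.float64(34.7)), (np.float64(71.5), np.float64(59.2))]
```

Request:
{"api": "jog_arm", "payload": {"jaw": [0.4, 0.4, 0.4, 0.4, 0.4, 0.4, 0.4, 0.4, 0.4, 0.4, 0.4], "translation": [[-0.045, 0, 0], [-0.045, 0, 0], [0, 0.03, 0], [0, 0.04, 0], [0, 0.04, 0], [0, 0.03, 0], [0, 0.03, 0], [0, 0.03, 0], [0, 0.017, 0], [0, 0, 0], [0, 0, 0]], "roll": [0, 0, 0, 0, 0, 0, 0, 0, 0, 0, 0]}}

```text
clock: 7.8
tcp_pos: [0.6663, 0.2089, 0.0303]
eef_rot: [0.446, -0.549, 0.549, -0.446]
force: [0.7, 0.4, 1.3]
gripper_width: 0.402
```

```bash
python3 -c "
from st import *
look('w8')
cv2.imwrite('pics/side8.png',cv2.resize(camera('side')[100:290,140:400,::-1],None,fx=3,fy=3))"
```

```text
t 7.8 tcp [666.3 208.9  30.3] along -244.9 lat 1.3 xang -101.86 tilt [-0.0001  0.0003] F [0.7 0.4 1.3] 0.402
```

View pics/side8.png

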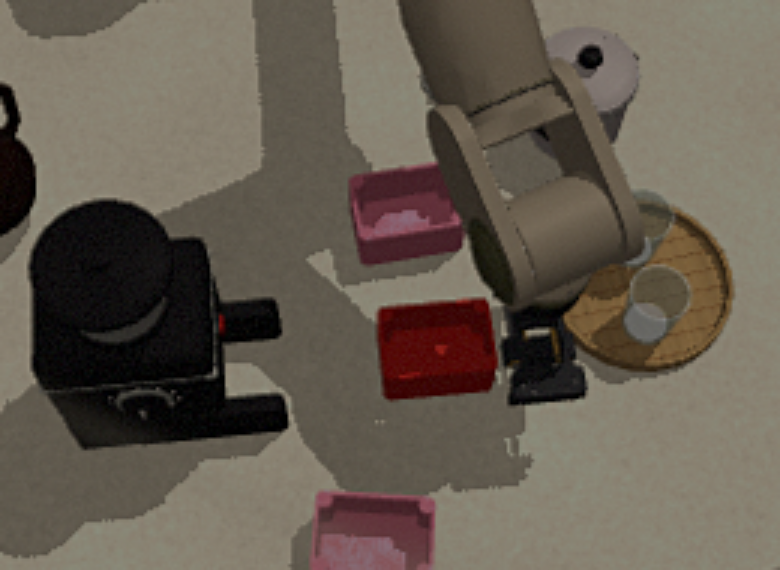

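View pics/w8.png

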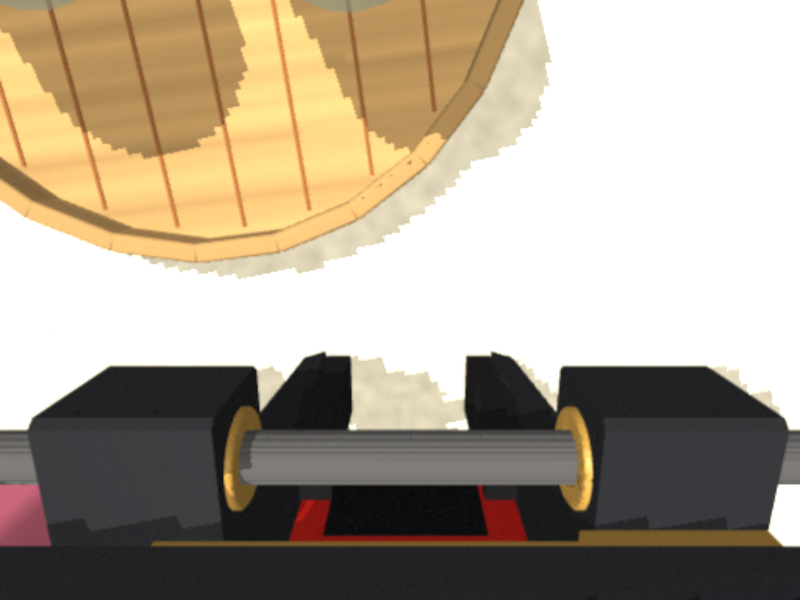

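Request:
{"api": "jog_arm", "payload": {"jaw": [0.4, 0.4, 0.4, 0.4, 0.4, 0.4, 0.4, 0.4, 0.4, 0.4, 0.4, 0.4], "translation": [[0.012, 0, 0], [0.008, 0, 0], [0.004, 0, 0], [0.005, 0, 0], [0.008, 0, 0.0002], [0.01, 0, 0.0002], [0.01, 0, 0.0002], [0.01, 0, 0.0002], [0.01, 0, 0.0002], [0.01, 0, 0.0002], [0.01, 0, 0.0002], [0.005, 0, 0]], "roll": [-0.002, 0, 0, 0, 0, 0, 0, 0, 0, 0, 0, 0]}}

```text
clock: 9.1
tcp_pos: [0.6465, 0.1075, 0.0297]
eef_rot: [-0.446, 0.549, -0.549, 0.446]
force: [0.9, 3.4, 1.4]
gripper_width: 0.396
```

Request:
{"api": "jog_arm", "payload": {"jaw": [0.4], "translation": [[0, 0, 0]], "roll": [0]}}

```text
clock: 9.2
tcp_pos: [0.6463, 0.1076, 0.0294]
eef_rot: [-0.446, 0.549, -0.549, 0.446]
force: [0.1, 0.8, -0.1]
gripper_width: 0.402
```

```bash
python3 -c "
from st import *
look('w9')
for n_,(x,y,w,h) in dict(scene=(130,150,190,140),side=(140,150,200,150)).items():
    im=camera(n_)[y:y+h,x:x+w,::-1]
    cv2.imwrite(f'pics/{n_}9.png',cv2.resize(np.clip(im.astype(float)*1.8,0,255).astype(np.uint8),None,fx=4,fy=4,interpolation=cv2.INTER_CUBIC))"
```

```text
t 9.2 tcp [646.3 107.6  29.4] along -141.8 lat 2.3 xang -101.79 tilt [ 0.0008 -0.0008] F [ 0.1  0.8 -0.1] 0.402
```

View pics/side9.png

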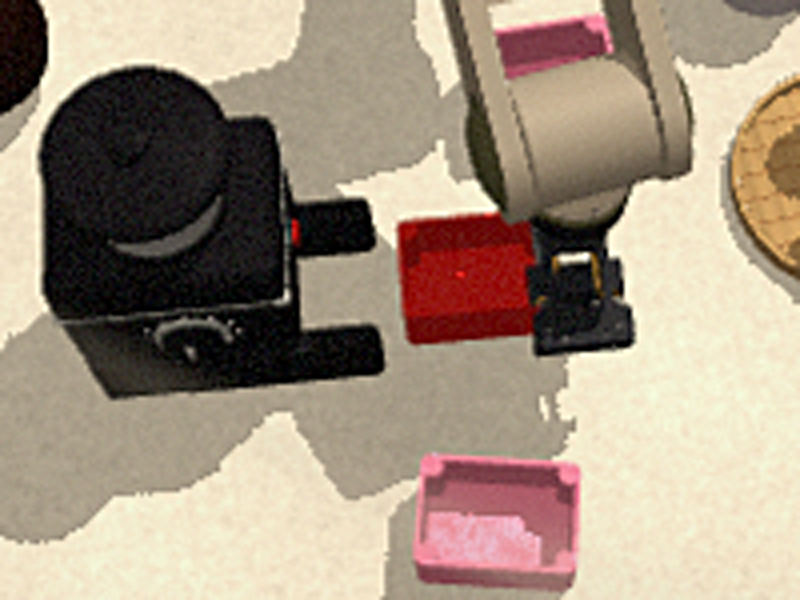

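View pics/scene9.png

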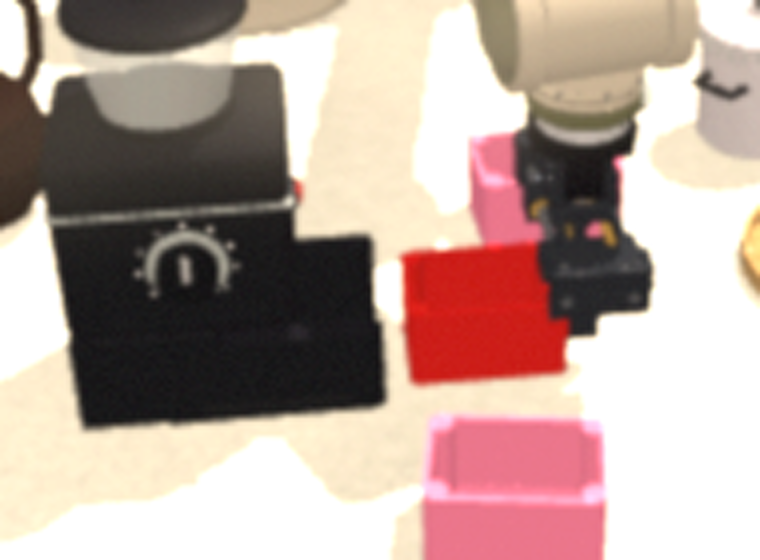

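```bash
python3 -c "
from st import *
def z2(n,u,v): o=dict(scene=(130,150),side=(140,150))[n]; return ((u-1.5)/4+o[0],(v-1.5)/4+o[1])
for l,k,u,v,z in [('far','side',420,219,.062),('far','side',495,213,.062),('near bot','side',425,341,0),('near bot','side',525,334,0),('c1 out','side',340,200,.066),('c2 near bot','side',340,380,0),
('near bot','scene',430,382,0),('near bot','scene',550,372,0),('c2 bot','scene',360,406,0),('c2bot','scene',200,417,0),('c1 out','scene',340,238,.066),('far','scene',440,250,.062),('far','scene',520,245,.062)]:
  p=onz(k,z2(k,u,v),z)[:2]*1000;print(l,k,(p@d+95).round(1),(p@n-608.6).round(1))
"
```

```text
far side -35.9 -35.4
far side -92.3 -34.6
near bot side -31.1 39.1
near bot side -107.6 41.1
c1 out side 22.5 -55.2
c2 near bot side 35.4 63.6
near bot scene -32.1 38.6
near bot scene -117.9 38.1
c2 bot scene 18.6 58.4
c2bot scene 128.7 56.5
c1 out scene 23.6 -52.1
far scene -47.4 -33.7
far scene -105.6 -32.8
```

Request:
{"api": "jog_arm", "payload": {"jaw": [0.4, 0.4, 0.4, 0.4, 0.4, 0.4, 0.4, 0.4, 0.4, 0.4], "translation": [[0.006, 0, 0], [0.006, 0, 0], [0.004, 0, 0], [0.004, 0, 0], [0.004, 0, 0], [0.004, 0, 0], [0.004, 0, 0], [0.004, 0, 0], [0.004, 0, 0], [0.004, 0, 0]], "roll": [0, 0, 0, 0, 0, 0, 0, 0, 0, 0]}}

```text
clock: 10.35
tcp_pos: [0.6376, 0.0653, 0.0297]
eef_rot: [0.446, -0.549, 0.549, -0.446]
force: [0.4, 0.2, -0.0]
gripper_width: 0.401
```

```bash
python3 -c "
from st import *
rep()
for n_,(x,y,w,h) in dict(side=(140,150,200,150)).items():
    im=camera(n_)[y:y+h,x:x+w,::-1]
    cv2.imwrite(f'pics/{n_}10.png',cv2.resize(np.clip(im.astype(float)*1.8,0,255).astype(np.uint8),None,fx=4,fy=4,interpolation=cv2.INTER_CUBIC))"
```

```text
t 10.35 tcp [637.6  65.3  29.7] along -98.6 lat 2.4 xang -101.74 tilt [0. 0.] F [ 0.4  0.2 -0. ] 0.401
```

View pics/side10.png

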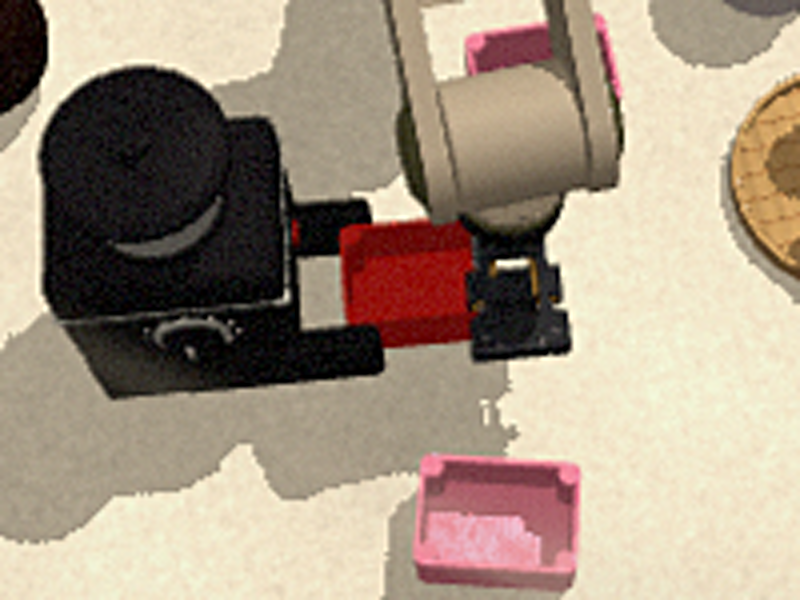

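Request:
{"api": "jog_arm", "payload": {"jaw": [0.4, 0.4, 0.4, 0.4, 0.4, 0.4, 0.4, 0.4, 0.4, 0.4, 0.4, 0.4], "translation": [[0.006, 0, 0], [0.006, 0, 0], [0.006, 0, 0], [0.006, 0, 0], [0.006, 0, 0], [0.006, 0, 0], [0.006, 0, 0], [0.006, 0, 0], [0.006, 0, 0], [0.006, 0, 0], [0.006, 0, 0], [0.006, 0, 0]], "roll": [0, 0, 0, 0, 0, 0, 0, 0, 0, 0, 0, 0]}}

```text
clock: 11.6
tcp_pos: [0.6229, -0.0053, 0.0297]
eef_rot: [0.446, -0.549, 0.549, -0.446]
force: [0.1, 1.3, 0.8]
gripper_width: 0.398
```

```bash
python3 -c "
from st import *
rep()
for n_,(x,y,w,h) in dict(side=(140,150,200,150)).items():
    im=camera(n_)[y:y+h,x:x+w,::-1]
    cv2.imwrite(f'pics/{n_}11.png',cv2.resize(np.clip(im.astype(float)*1.8,0,255).astype(np.uint8),None,fx=4,fy=4,interpolation=cv2.INTER_CUBIC))"
```

```text
t 11.6 tcp [622.9  -5.3  29.7] along -26.4 lat 2.4 xang -101.74 tilt [-0.  0.] F [0.1 1.3 0.8] 0.398
```

View pics/side11.png

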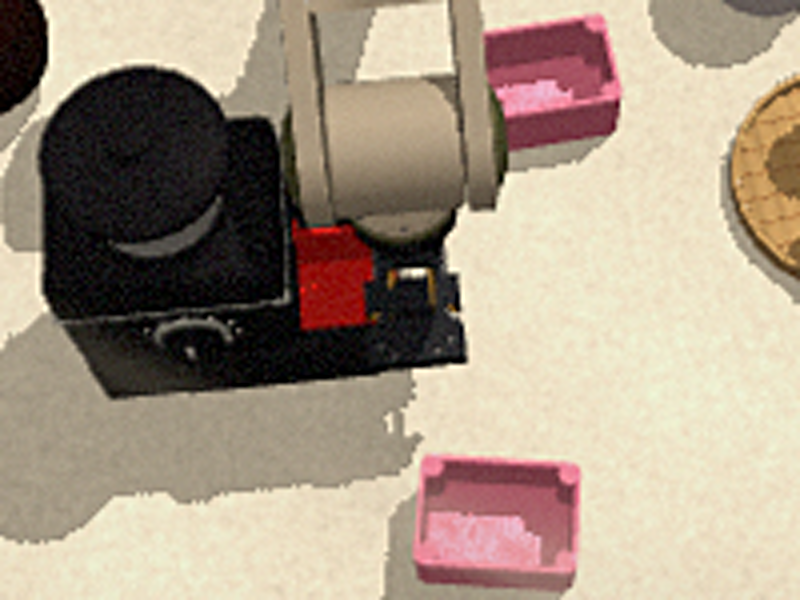

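```bash
python3 -c "
from st import *
for z in (.2,.25,.3,.35):
  print(z,[((onz('side',((u-1.5)/4+140,(v-1.5)/4+150),z)[:2]*1000@d)+95).round() for u,v in ((285,150),(508,140))])
im=camera('scene')[130:280,110:300,::-1]
cv2.imwrite('pics/scene11.png',cv2.resize(np.clip(im.astype(float)*1.8,0,255).astype(np.uint8),None,fx=4,fy=4,interpolation=cv2.INTER_CUBIC))
"
```

```text
0.2 [np.float64(50.0), np.float64(-101.0)]
0.25 [np.float64(45.0), np.float64(-98.0)]
0.3 [np.float64(40.0), np.float64(-95.0)]
0.35 [np.float64(36.0), np.float64(-92.0)]
```

View pics/scene11.png

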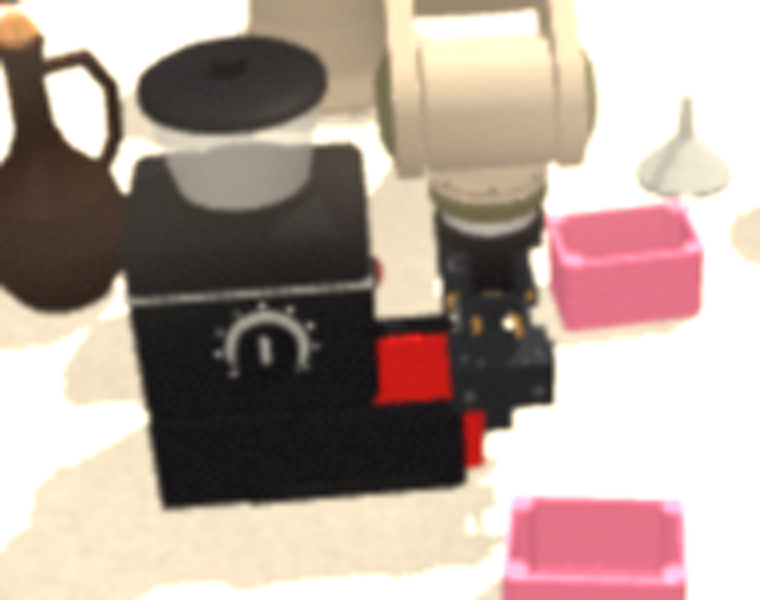

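Request:
{"api": "jog_arm", "payload": {"jaw": [0.4, 0.4, 0.4, 0.4, 0.4], "translation": [[0.003, 0, 0], [0.003, 0, 0], [0.002, 0, 0], [0.002, 0, 0], [0.001, 0, 0]], "roll": [0, 0, 0, 0, 0]}}

```text
clock: 12.2
tcp_pos: [0.6208, -0.0158, 0.0297]
eef_rot: [-0.446, 0.549, -0.549, 0.446]
force: [0.4, 1.4, 0.8]
gripper_width: 0.399
```

Request:
{"api": "jog_arm", "payload": {"jaw": [0.4, 0.4], "translation": [[0.001, 0, 0], [0.001, 0, 0]], "roll": [0, 0]}}

```text
clock: 12.4
tcp_pos: [0.6204, -0.0174, 0.0297]
eef_rot: [-0.446, 0.549, -0.548, 0.446]
force: [1.2, 7.8, 1.2]
gripper_width: 0.397
```

Request:
{"api": "jog_arm", "payload": {"jaw": [0.4, 0.4], "translation": [[0.001, 0, 0], [0, 0, 0]], "roll": [0, 0]}}

```text
clock: 12.6
tcp_pos: [0.6202, -0.0174, 0.0297]
eef_rot: [-0.446, 0.549, -0.548, 0.447]
force: [0.9, 7.1, 0.1]
gripper_width: 0.397
```

Request:
{"api": "jog_arm", "payload": {"jaw": [0.4, 0.4, 0.4], "translation": [[0.001, 0, 0], [0.001, 0, 0], [0, 0, 0]], "roll": [0, 0, 0]}}

```text
clock: 12.9
tcp_pos: [0.62, -0.0174, 0.0298]
eef_rot: [-0.445, 0.549, -0.547, 0.448]
force: [4.3, 18.5, 1.3]
gripper_width: 0.4
```

```bash
python3 -c "
from st import *
rep()"
```

```text
t 12.9 tcp [620.  -17.4  29.8] along -14.0 lat 2.0 xang -101.67 tilt [-0.0041  0.0001] F [ 4.3 18.5  1.3] 0.4
```

Request:
{"api": "jog_arm", "payload": {"jaw": [0.4, 0.4, 0.4, 0.4, 0.4, 0.4, 0.4, 0.4, 0.4, 0.4, 0.4, 0.4], "translation": [[-0.005, 0, 0], [-0.015, 0, 0], [-0.03, 0, 0], [-0.01, -0.03, 0], [0, -0.045, 0], [0, -0.045, 0], [0, -0.045, 0], [0, -0.045, 0], [0, 0, 0], [0, 0, 0], [0, 0, 0], [0, 0, 0]], "roll": [0, 0, 0, 0, 0, 0, 0, 0, 0, 0, 0, 0]}}

```text
clock: 14.1
tcp_pos: [0.6316, 0.0384, 0.238]
eef_rot: [-0.447, 0.549, -0.548, 0.445]
force: [0.7, 0.1, -0.6]
gripper_width: 0.401
```

```bash
python3 -c "
from st import *
look('w12')
for n_,(x,y,w,h) in dict(side=(140,150,200,150),scene=(130,150,190,140)).items():
    im=camera(n_)[y:y+h,x:x+w,::-1]
    cv2.imwrite(f'pics/{n_}12.png',cv2.resize(np.clip(im.astype(float)*1.8,0,255).astype(np.uint8),None,fx=4,fy=4,interpolation=cv2.INTER_CUBIC))"
```

```text
t 14.1 tcp [631.6  38.4 238. ] along -71.0 lat 2.0 xang -101.75 tilt [ 0.0004 -0.0029] F [ 0.7  0.1 -0.6] 0.401
```

View pics/w12.png

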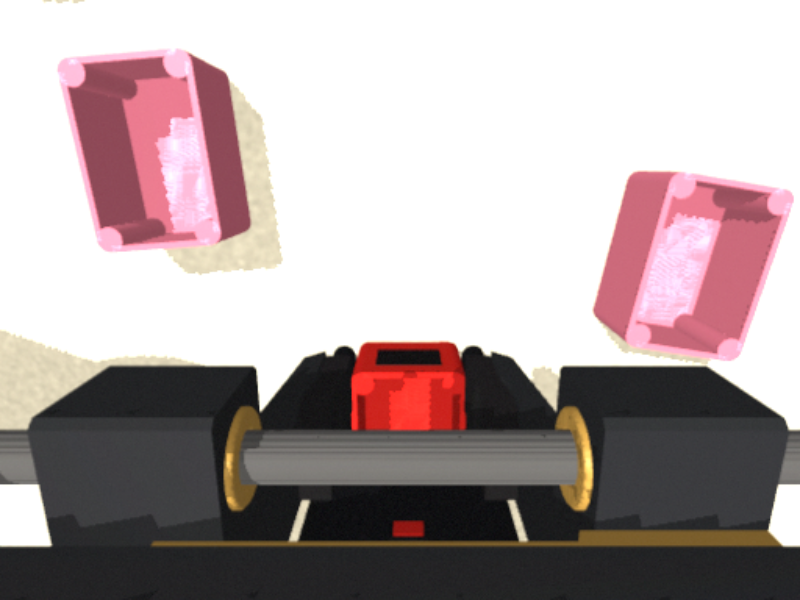

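View pics/side12.png

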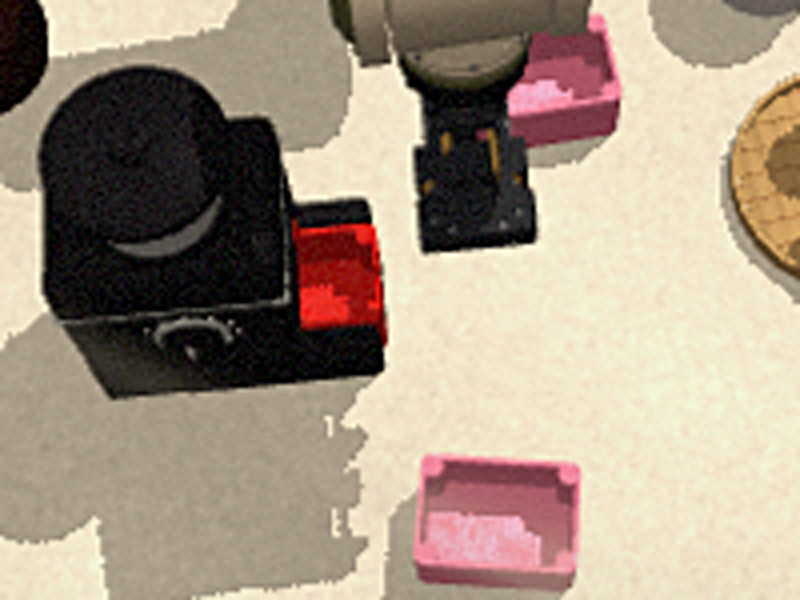

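View pics/scene12.png

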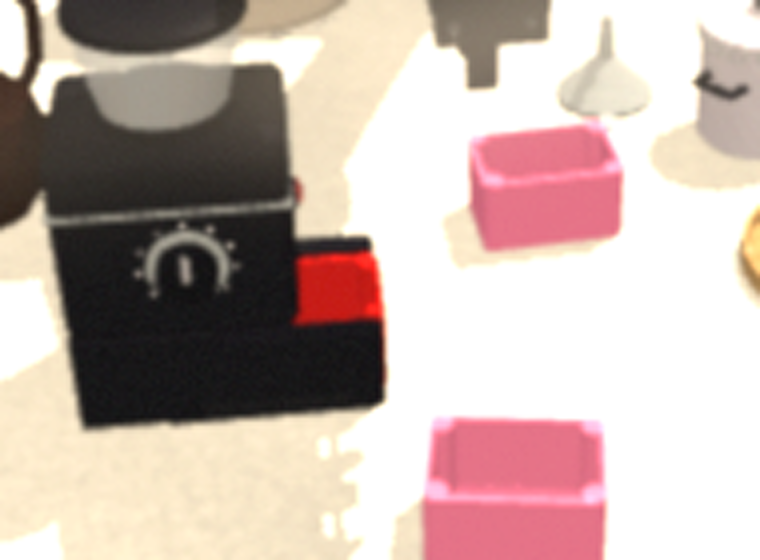

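```bash
python3 -c "
from st import *
s=pickle.load(open('w12.pkl','rb'));M=wristM(s);im=cv2.imread('pics/w12_raw.png')[:,:,::-1].copy()
g=cv2.cvtColor(im,cv2.COLOR_RGB2GRAY).astype(float);k=red(im)
for c in range(216,312,5):
  a=g[210:250,c];i=np.where((a[:-1]>100)&(a[1:]<=100))[0]
  if len(i):
    r=210+i[0]+(a[i[0]]-100)/(a[i[0]]-a[i[0]+1]);p=onz('wrist',(c,r),0,M)[:2]*1000;print(c,r.round(1),'red' if k[int(r)+3,c] else 'blk',(p@d+95).round(1),(p@n-608.6).round(1))
rr=np.where(k[200:245].any(0))[0];print(rr.min(),rr.max())
"
```

```text
216 222.1 blk 1.4 -55.9
221 221.2 blk 0.2 -49.7
226 224.4 blk 4.4 -43.6
231 221.3 red 0.3 -37.4
236 218.9 red -2.9 -31.1
241 218.9 red -2.8 -25.0
246 218.8 red -2.9 -18.9
251 218.8 red -2.9 -12.7
256 218.8 red -2.9 -6.6
261 218.9 red -2.9 -0.4
266 218.9 red -2.9 5.7
271 218.8 red -2.9 11.8
276 218.8 red -2.9 18.0
281 218.7 red -3.1 24.1
286 218.6 red -3.2 30.2
291 220.6 red -0.7 36.4
296 224.4 blk 4.3 42.7
301 221.1 blk -0.0 48.7
306 221.8 blk 0.9 54.9
311 227.3 blk 8.0 61.4
225 297
```

Drawer front stands 2.9–3.1 mm out of the mouth and is square to it, which matches fully home. The arm is clear, so I'm handing in.

```bash
python3 -c "
from rig import *
print(finish_job())"
```

```text
the job is handed in; nothing more can be done
None
```

The red drawer is fully home in the grinder bay, and I handed the job in at about 14 s with the arm clear and touching nothing.

- **Lining up:** I measured the drawer and the two cheeks in the wrist camera. The drawer was about 18 mm off to the side and 1.7° askew. I put the open fingers either side of it and pushed it sideways with one finger, which also squared it up.
- **Pushing home:** I pushed its front face with both fingers, straight in between the cheeks. It met almost no resistance until a firm stop, where I pressed to about 19 N. It was never gripped, lifted or tipped.
- **Last checks:**
  - The drawer front stands 2.9–3.2 mm out of the mouth (3 mm expected), is square to it, and its mid-line sits within about 1 mm of the bay's.
  - The tool stopped about 2 mm sooner than I had predicted. That is within the calibration and finger-size uncertainty, and the picture confirms the drawer is home.
  - After the sideways push the drawer sat 1.3 mm off the mid-line, so I corrected for that during the main push.
  - The pink look-alikes looked undisturbed in the last pictures, and so did the jebena, funnel, pot and tray where they were in view. I did not measure their positions again.

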